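Close and lock the casting mould

TASK

Close the concrete mould: push the pressure bar by its upright tab fully home against the form box, then pull the sprung wing knob up out of its parked notch, turn it clockwise (seen from above) somewhere between an eighth and a quarter of a turn, and let it drop fully into the locking notch, feeling for the notch, so that the lobe stands behind the bar. Never force the knob sideways against a notch or the bar, leave the washer, wing nut and wedge on the board where they lie, and let go.

Things in the scene. Friction and masses are not known exactly. Their poses are not given: they have to be found in the camera images.
- mould: White board 420 x 240 x 24 mm fixed to the table; origin at z 0 on the mid-line. Its +x points from the knob to the form box. The knob's upright axis is at x = -95 mm, y = 0. The form box (top 109 mm above the table, white walls, grey inside) begins at x = +80 mm. Two rails, tops at z = 40 mm, flank the bar at y = +-34 mm.
- gate (a joint): Travel of the pressure bar along the mould's +x, in m: starts at 0 to 0.012, fully home is 0.040 (hard stop). It slides with about 4 N of friction and stays where it is left. While it is not home its tail stands in the way of the lobe.
- tab_top (a point): Middle of the top edge of the bar's upright aluminium tab: 10 mm thick along the mould's x, 40 mm wide along y, top 98 mm above the table. Behind it (towards the knob) 30 mm are free for closed fingers above z = 60 mm; in front of it are 50 mm to the bar's white pressure plate, top at z = 70 mm.
- plunger (a joint): How far the knob is pulled up, in m: 0 is fully dropped into a notch, 0.016 the upper stop. Spring and weight pull it down with about 7 N at 0 and 12 N at 0.016. The key clears the notches above 0.009; lying on top of the ring it reads about 0.0085.
- knob (a joint): Knob angle in rad, growing clockwise from above; 0 = parked notch. The locking notch, a gap in a hand-clamped ring, lies somewhere from 0.89 to 1.41 (unmeasured: see or feel it). The key has 1.6 mm play each side in it. Elsewhere the key slides on the ring's flat top: let down there, the spring presses it on and it falls in by itself when turned over the notch. Stop at 1.6.
- knob_grip (a point): Centre of the knob's black wing, on the knob's axis, 69 mm above the table when dropped. The wing is 46 mm long, 14 mm thick, 30 mm high (z 54 to 84 mm). Its x axis runs along the wing; at knob angle 0 it lies at +66 degrees (counterclockwise) from the mould's +x, and it turns with the knob. Grip it across its thickness from above.
- cam: Steel plate under the knob, lifting and turning with it: along its +x (same as the wing's) a fan-shaped lobe 60 mm long, 44 degrees wide; at the other end the key, an 8 mm wide bar reaching 40 mm from the axis, that drops into the 9 mm deep notches. Origin on the axis at the board's top. Pressing key or lobe with over 25 N on ring, notch walls or bar counts as forcing.
- washer: loose steel washer 28 mm across lying on the mould board. A bystander: leave it (not to be moved more than 30 mm).
- wingnut: loose steel wing nut 34 mm across on the mould board. A bystander: leave it (not to be moved more than 30 mm).
- wedge: small loose wooden wedge 60x22x14 mm on the mould board. A bystander: leave it (not to be moved more than 30 mm).

How it is judged:
By the outcome, as a careful person would: the job done as asked, in the order asked, and still so for the second after the job is handed in, with the robot touching nothing.
It also fails if it takes over 58 s, if anything falls off the work surface, if the arm or the gripper's body presses on something with over 40 N, if the wrist force passes 120 N, or if a joint passes its speed limit or range.

ROBOT

A 6-joint arm with a two-finger parallel gripper is mounted at the origin on the work surface. World frame = base frame: x ahead of the robot, y to its left, z up, the work surface at z = 0. Lengths are in m, angles in rad, forces in N, time in s.
With the tool pointing down it reaches from about 0.425 to 0.95 m from the base axis. Payload 3.5 kg.
Tool frame: the origin (TCP) lies at the very end of the fingers, on their centre line; the grasp point (between the pads) lies 19 mm behind it; z points along the fingers, y is the line along which they close (so a half turn about z gives the same grasp; the last joint's range is limited). The gripper opens to 85 mm and grips with 20 to 120 N. Pads are 22 mm wide; open, the fingers measure 114 mm over their backs; the gripper's body (76 mm by 85 mm) begins 54 mm behind the grasp point. The pads swing forward as they close: fully open they stand 13 mm farther back than shut.
Start: joints at [-1.426, 0.286, 1.577, -0, 1.279, -0.15], TCP at [0.196, -0.646, 0.231] pointing down, gripper open.
Joint ranges: [-2.77, 2.77], [-0.9, 2.22], [0.21, 2.48], [-1.53, 4.67], [0.24, 2.81], [-2.84, 2.84]. Speed limits (rad/s): [2.79, 2.79, 3.14, 3.14, 3.14, 3.14].

INTERFACE

Orientations are given as a unit quaternion [x, y, z, w].
In Python, from plant import ctrl gives the robot as it stands.
- The arm moves only by the tool carry_out, never from a script. Its argument "deltas" is one flat list of numbers, 6 for each row, row after row: the shift along the tool's x, y, z in m, then the turn, a rotation vector about the tool's x, y, z in rad. A call has 1 to 5 rows; each row is the pose to reach, as a shift and turn from the pose commanded when the call began, along the tool's axes at that moment; what a row does not reach only later rows make up. A row lasts 1/8 s, in which the tool goes at most 62.5 mm and 10.7 degrees, less where a joint would pass 70% of its speed; a pose out of reach is approached as far as the arm can. A call with a gripper value outside its range is refused whole. "grip" is the opening in per cent of the stroke, from 0 (shut) to 100 (fully open), set as the call begins (left out, the last holds). The fingers move at their own pace and stop on an object; "grip_force" is the grip in N (left out, the last holds). Time passes only in rows, so rows that repeat a pose let the fingers close. It gives the time, the measured TCP pose, the force, the opening and the grip force at its end, in the units of the state.
- ctrl.get_state(): the state, without advancing time (a new reading comes with each control period).
- ctrl.read_camera(name): name is "side" or "top" or "wrist"; returns (picture, depth): 420x560x3 uint8, red, green, blue; 420x560 float32, m along the optical axis (not along the pixel's ray), 0 where there is no reading.
- ctrl.camera_model(name): a dict with "intrinsics" (3x3 intrinsics, pixels), "extrinsics" (4x4, takes a point from world to camera coordinates); the wrist camera has in their place "hand_eye" (4x4, takes a point from camera to tool coordinates, whose origin is the TCP and whose axes are the flange's). Camera axes: x right, y down, z forward; pixel columns grow to the right and rows downward; lengths in m; the calibration is good to about 2 mm. The wrist camera is an equidistant fisheye: a pixel r from the principal point sees the ray r / f radians off the axis. A picture is of the moment at which its call begins: read the wrist's pose just before it. camera_model takes no time and is no camera call.
- ctrl.sign_off(): hands the job in; it is judged then, once.
Trained networks look in the newest picture that a camera, given by its name, has taken for a name from the list of things; names that differ only in an ending like _2 or _b are one class to them, and where a whole thing is asked for, a point or a joint stands for the part that bears it (a point fixed in the world has none). Each returns a list of dicts, best first, with "score" (0 to 1); they miss things now and then, are a little off and sometimes report something else, mostly with a low value. They report only what shows in the picture. A call takes as long as a camera call.
- ctrl.find_in(camera, query): "uv" ([column, row] in pixels, amid what is visible of it).
The state is a dict: "time": time; "qpos": joint angles; "dq": joint speeds; "joint_efforts": joint torques, N m; "eef_pos": TCP position; "tcp_rot": TCP orientation; "contact_force": force on the tool from outside, world axes, zero at the start; "wrist_torque": the same for the moment, N m; "opening": opening from 0.0 (shut) to 1.0 (fully open); "finger_force": force on a finger pad.
Only numpy, scipy, OpenCV 4.12 (cv2) and the standard library are available. Lean on these libraries where they do the work, as an engineer would, in place of code of your own. Each camera call takes 0.05 s, during which the arm holds its last target. There are 200 camera calls.

## Working session

There is one attempt and no reset: what is moved stays moved. The work goes in short steps, Python scripts to look and compute and a tool call to move; the robot and the scene stay as the last step left them, time stands still between calls to the robot, and variables do not carry over. Pictures are saved under pics/ and viewed, at most 10 in all, crops included, and the job is handed in when it is done.

Besides the shell and the picture viewer there is one more tool, called after "Call:" by a JSON object that holds its "method" and its "body", one argument or row to a line. carry_out: Moves the arm, as the interface text tells. Its arguments: {"type":"object","properties":{"deltas":{"type":"array"},"grip":{"type":"number"},"grip_force":{"type":"number"}},"required":["deltas"]}

```bash
mkdir -p pics
cat > h.py <<'E'
import numpy as np, cv2
from scipy.spatial.transform import Rotation as R
from plant import ctrl
def px2w(cam,uv,depth=None,z=None):
    m=ctrl.camera_model(cam);K=np.array(m["intrinsics"]);T=np.linalg.inv(np.array(m["extrinsics"]))
    r=np.linalg.inv(K)@np.array([uv[0],uv[1],1.])
    if z is not None:
        d=T[:3,:3]@r; return T[:3,3]+d*(z-T[2,3])/d[2]
    return T[:3,:3]@(r*depth)+T[:3,3]
def w2px(cam,p):
    m=ctrl.camera_model(cam);c=np.array(m["extrinsics"])@np.append(p,1);u=np.array(m["intrinsics"])@c[:3];return u[:2]/u[2]
def st():
    s=ctrl.get_state();print({k:np.round(s[k],4).tolist() for k in("time","qpos","eef_pos","tcp_rot","contact_force","wrist_torque","opening","finger_force")});return s
E
python3 - <<'E'
from h import *
st()
for c in("top","side"):
    im,d=ctrl.read_camera(c);cv2.imwrite(f"pics/{c}0.png",im[:,:,::-1]);np.save(f"{c}0.npy",d)
    print(c,np.round(ctrl.camera_model(c)["extrinsics"],3).tolist())
    for q in("tab_top","knob_grip","mould","cam","washer","wedge","wingnut"):
        for f in ctrl.find_in(c,q)[:2]:
            u,v=f["uv"];dd=d[int(v),int(u)];print(q,np.round(f["uv"],1),round(f["score"],2),np.round(px2w(c,f["uv"],dd),4))
E
```

```text
{'time': 0.0, 'qpos': [-1.426, 0.2872, 1.5782, 0.0, 1.2786, -0.15], 'eef_pos': [0.1961, -0.6452, 0.2299], 'tcp_rot': [0.9892, 0.1469, 0.0, -0.0012], 'contact_force': [0.5139, -0.5063, -0.1367], 'wrist_torque': [-0.0444, -0.0037, -0.0062], 'opening': 1.0017, 'finger_force': 0.0}
top [[0.029, -0.999, 0.021, -0.007], [-0.994, -0.031, -0.102, 0.544], [0.102, -0.018, -0.995, 0.817], [0.0, 0.0, 0.0, 1.0]]
tab_top [310.6 149.9] 0.67 [ 0.6592 -0.0568  0.0253]
knob_grip [279.9 203.5] 0.94 [ 0.5593 -0.0041  0.0399]
mould [316.7 149.2] 0.75 [ 0.656  -0.0656  0.0454]
cam [275.7 196.6] 0.85 [0.5713 0.0035 0.0386]
washer [232.7 219. ] 0.71 [0.5308 0.0773 0.0289]
wedge [364.8 176.1] 0.97 [ 0.6126 -0.1519  0.0377]
wingnut [330.6 266.3] 0.53 [ 0.4536 -0.095   0.0325]
side [[0.829, -0.56, 0.002, -0.471], [-0.413, -0.614, -0.673, 0.291], [0.378, 0.557, -0.74, 0.581], [0.0, 0.0, 0.0, 1.0]]
tab_top [350.4 239.1] 0.6 [ 0.628  -0.0679  0.0457]
knob_grip [288.9 235.7] 0.72 [ 0.5402 -0.0391  0.084 ]
mould [374.7 244.5] 0.63 [ 0.6561 -0.0904  0.037 ]
cam [295.7 238.1] 0.93 [ 0.5676 -0.0164  0.037 ]
washer [234.9 219.9] 0.63 [0.5165 0.0755 0.023 ]
wedge [381.7 296.8] 0.58 [ 0.6054 -0.1643  0.0378]
wingnut [255.9 319.6] 0.8 [ 0.4491 -0.0977  0.0337]
```

View pics/top0.png

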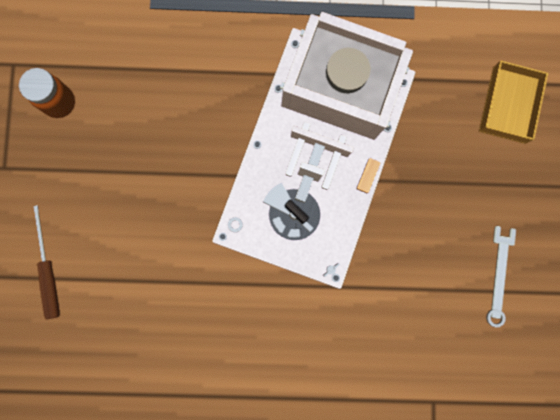

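View pics/side0.png

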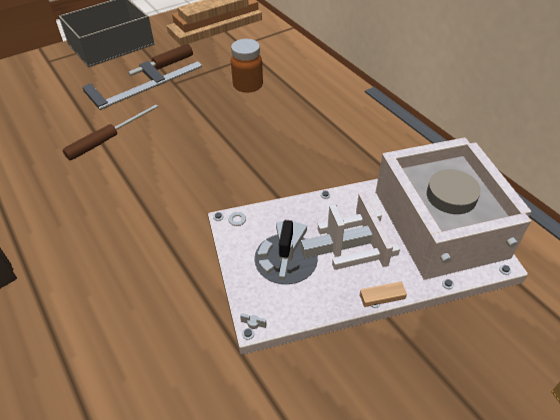

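The top view shows the mould yawed about -20°, with the knob near (297,212), tab near (312,168), form box near (348,72), washer (235,225), wing nut (331,270) and wedge (368,176). The side view agrees. Next I fit the board's pose from depth.

```bash
cat > fit.py <<'E'
from h import *
def cloud(c,d):
    v,u=np.mgrid[0:420,0:560];m=ctrl.camera_model(c);K=np.array(m["intrinsics"]);T=np.linalg.inv(np.array(m["extrinsics"]))
    p=np.stack([(u-K[0,2])/K[0,0]*d,(v-K[1,2])/K[1,1]*d,d],-1);P=p@T[:3,:3].T+T[:3,3];P[d<=0]=np.nan;return P
E
python3 - <<'E'
from fit import *
for c in("top","side"):
    P=cloud(c,np.load(c+"0.npy"));Z=P[...,2]
    roi=(abs(P[...,0]-.64)<.27)&(abs(P[...,1]+.06)<.25)
    print(c,"table z",np.nanmedian(Z[roi&(Z<.012)]),"board",np.nanmedian(Z[roi&(abs(Z-.024)<.006)]))
    b=(roi&(Z>.012)).astype(np.uint8)
    n,l,s,_=cv2.connectedComponentsWithStats(b);k=1+np.argmax(s[1:,4]);pts=P[l==k]
    # project away walls: use all pts above board (vertical walls project inside footprint)
    rc=cv2.minAreaRect(pts[:,:2].astype(np.float32));print(rc)
    (cx,cy),(w,h),a=rc
    a=np.radians(a if w>h else a+90); ax=np.array([np.cos(a),np.sin(a)])
    if ax[0]<0: ax=-ax
    yaw=np.arctan2(ax[1],ax[0]);print("yaw",np.degrees(yaw),"centre",cx,cy)
    q=(pts[:,:2]-[cx,cy]);X=q@ax;Y=q@[-ax[1],ax[0]];z=pts[:,2]
    m=(z>.06)&(X<0.07)
    for lo,hi in((-.16,-.06),(-.06,0),(0,.07)):
        k=m&(X>lo)&(X<hi)
        if k.sum(): print(lo,hi,k.sum(),"X",np.percentile(X[k],[2,50,98]).round(4),"Y",np.percentile(Y[k],[2,50,98]).round(4),"z",np.percentile(z[k],[2,50,98]).round(4))
    k=(z>.075)&(X<-.06);C=np.cov(X[k],Y[k]);print("wing",X[k].mean(),Y[k].mean(),k.sum(),np.degrees(cv2.fitLine(np.c_[X[k],Y[k]].astype(np.float32),2,0,.01,.01)[:2].ravel()[::-1].reshape(2)).round(1))
    o=np.array([cx,cy]);Rm=np.c_[ax,[-ax[1],ax[0]]]
    for n,p in(("knob",(-.095,0,.084)),("c1",(.21,.12,.024)),("c2",(.21,-.12,.024)),("c3",(-.21,-.12,.024)),("c4",(-.21,.12,.024))): print(n,w2px(c,np.append(o+Rm@p[:2],p[2])).round(1),end=" ")
    im=cv2.imread(f"pics/{c}0.png");a,b_=(int(t) for t in w2px(c,np.append(o+Rm@[-.05,0],.05)))
    cv2.imwrite(f"pics/{c}0z.png",cv2.resize(im[b_-70:b_+70,a-90:a+90],None,fx=4.2,fy=4.2,interpolation=cv2.INTER_CUBIC));print(a-90,b_-70)
E
```

```text
top table z -7.79878598898831e-05 board 0.023972427704476273
((0.6532268524169922, -0.0659845769405365), (0.24040953814983368, 0.4210299849510193), 71.67554473876953)
yaw -18.324455261230476 centre 0.6532268524169922 -0.0659845769405365
-0.16 -0.06 273 X [-0.1288 -0.1168 -0.1033] Y [-0.02    0.0006  0.0209] z [0.0637 0.083  0.0862]
-0.06 0 251 X [-0.0484 -0.0467 -0.0385] Y [-0.0186  0.      0.0191] z [0.0617 0.0959 0.1001]
0 0.07 2191 X [0.0121 0.0597 0.0693] Y [-0.0851  0.0002  0.0849] z [0.0616 0.0909 0.111 ]
wing -0.11596716730376981 0.0005775558550973665 243 [52.1 23.8]
knob [300.4 198.6] c1 [292.  26.] c2 [415.4  70. ] c3 [340.4 288.2] c4 [211.1 240.9] 217 106
side table z 0.000373801074738056 board 0.024445452535798995
((0.649690568447113, -0.06632518768310547), (0.24220234155654907, 0.42012107372283936), 71.76698303222656)
yaw -18.233016967773438 centre 0.649690568447113 -0.06632518768310547
-0.16 -0.06 400 X [-0.1287 -0.1173 -0.1022] Y [-0.022  -0.0074  0.018 ] z [0.0612 0.083  0.0861]
-0.06 0 442 X [-0.0478 -0.0459 -0.038 ] Y [-0.02   -0.0068  0.0178] z [0.0618 0.0883 0.0998]
0 0.07 3117 X [0.0126 0.0602 0.0692] Y [-0.0895 -0.0129  0.0837] z [0.0609 0.0864 0.1104]
wing -0.11588072782743924 -0.0031395830232358937 300 [52.2 23.7]
knob [299.5 228.5] c1 [449.2 163. ] c2 [529.1 273.6] c3 [238.7 347.4] c4 [206.8 212.1] 239 167
```

View pics/top0z.png

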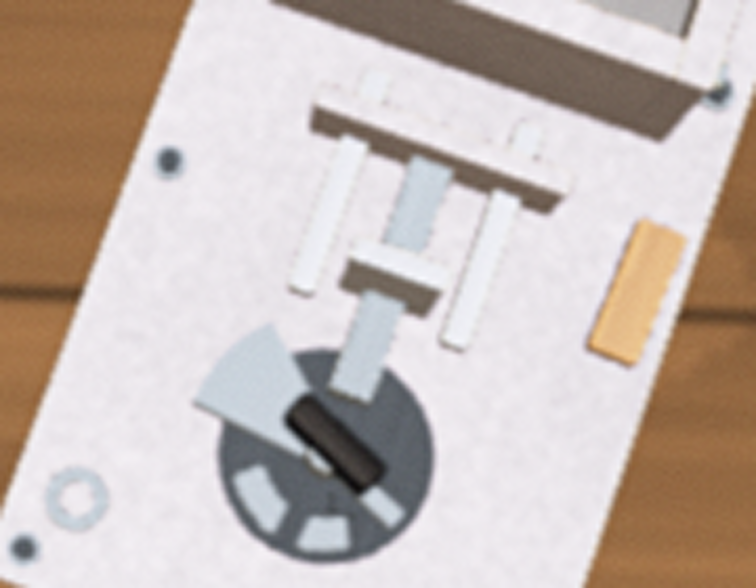

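View pics/side0z.png

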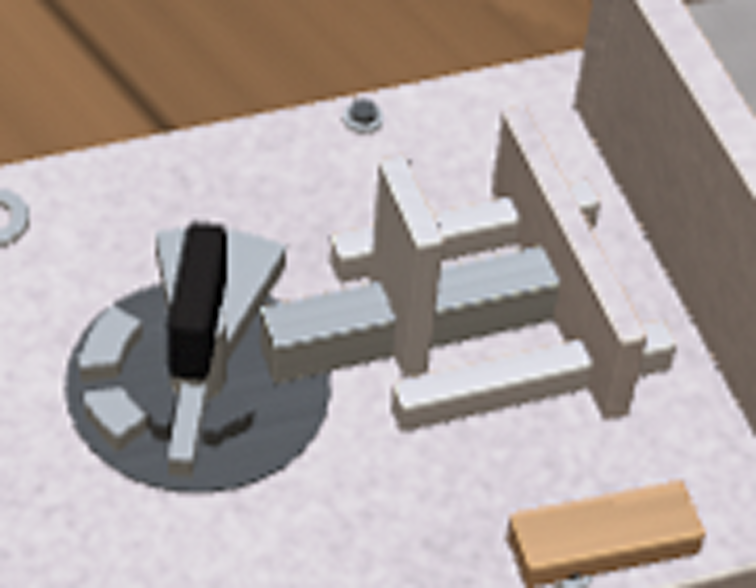

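The crops show the key at (383,508), with light ring segments at (325,533) and (258,500) in the top crop. The gap between them, near (288,532), is the locking notch. I measure its angle and plan the push.

Run:
```python
from fit import *
yaw=np.radians(-18.28);ex=np.array([np.cos(yaw),np.sin(yaw)]);ey=np.array([-ex[1],ex[0]])
for c,cen in(("top",(.65323,-.06598)),("side",(.64969,-.06633))):
    o=np.array(cen)-.021*ex; ax=o-.095*ex
    P=cloud(c,np.load(c+"0.npy"));im=cv2.imread(f"pics/{c}0.png")[:,:,::-1]
    q=P[...,:2]-ax;X=q@ex;Y=q@ey;r=np.hypot(X,Y);th=np.radians(246)-np.arctan2(Y,X)
    th=(th+np.pi)%(2*np.pi)-np.pi
    m=(r<.045)&(r>.024);
    print(c,"axis",ax)
    for rr in(.028,.034):
        out=[]
        for t in np.arange(-.3,1.9,.05):
            a=np.radians(246)-t
            p=ax+rr*(np.cos(a)*ex+np.sin(a)*ey);u,v=w2px(c,np.append(p,.034))
            ui=cv2.getRectSubPix(im[:,:,1].copy(),(1,1),(float(u),float(v)))[0,0]
            out.append(f"{t:.2f}:{ui}/{P[int(round(v)),int(round(u)),2]*1e3:.0f}")
        print(rr," ".join(out))
```

```text
top axis [ 0.54308394 -0.02959532]
0.028 -0.30:93/24 -0.25:103/25 -0.20:134/25 -0.15:182/37 -0.10:207/34 -0.05:213/35 -0.00:213/35 0.05:208/34 0.10:185/34 0.15:145/33 0.20:109/27 0.25:94/27 0.30:92/26 0.35:89/35 0.40:86/35 0.45:94/25 0.50:126/25 0.55:165/35 0.60:186/34 0.65:193/34 0.70:191/34 0.75:190/36 0.80:190/33 0.85:192/34 0.90:195/34 0.95:196/32 1.00:186/33 1.05:156/34 1.10:124/34 1.15:103/26 1.20:95/24 1.25:95/25 1.30:95/25 1.35:101/25 1.40:127/25 1.45:161/26 1.50:189/31 1.55:197/31 1.60:198/31 1.65:199/34 1.70:198/34 1.75:203/34 1.80:203/32 1.85:202/33
0.034 -0.30:94/25 -0.25:96/27 -0.20:110/26 -0.15:159/28 -0.10:198/31 -0.05:212/32 -0.00:212/38 0.05:202/38 0.10:164/34 0.15:112/25 0.20:98/26 0.25:96/26 0.30:96/26 0.35:94/22 0.40:93/26 0.45:90/26 0.50:113/22 0.55:165/25 0.60:201/33 0.65:211/32 0.70:210/34 0.75:211/36 0.80:212/32 0.85:211/35 0.90:211/32 0.95:211/33 1.00:211/34 1.05:196/35 1.10:156/35 1.15:112/25 1.20:96/nan 1.25:96/24 1.30:94/24 1.35:107/26 1.40:152/21 1.45:193/35 1.50:209/35 1.55:210/33 1.60:210/36 1.65:211/33 1.70:210/36 1.75:209/33 1.80:210/35 1.85:211/34
si
[... 384 characters left out ...]
1.15:100/25 1.20:90/24 1.25:90/24 1.30:89/26 1.35:88/29 1.40:90/32 1.45:110/32 1.50:144/34 1.55:185/33 1.60:190/34 1.65:190/34 1.70:187/34 1.75:192/35 1.80:192/36 1.85:184/36
0.034 -0.30:84/25 -0.25:92/27 -0.20:93/25 -0.15:118/30 -0.10:193/35 -0.05:188/35 -0.00:189/34 0.05:188/37 0.10:138/35 0.15:85/27 0.20:87/25 0.25:86/24 0.30:92/25 0.35:96/25 0.40:91/26 0.45:81/29 0.50:79/31 0.55:112/33 0.60:175/35 0.65:189/34 0.70:188/33 0.75:188/35 0.80:187/34 0.85:187/35 0.90:188/35 0.95:188/34 1.00:188/34 1.05:189/37 1.10:174/36 1.15:110/26 1.20:93/25 1.25:91/24 1.30:88/27 1.35:87/29 1.40:97/32 1.45:133/34 1.50:173/34 1.55:190/35 1.60:188/35 1.65:188/35 1.70:187/35 1.75:187/nan 1.80:188/34 1.85:187/34
```

```bash
cat > go.py <<'E'
import sys
from h import *
EX=np.array([np.cos(np.radians(-18.28)),np.sin(np.radians(-18.28)),0]);EY=np.array([-EX[1],EX[0],0])
AX=np.array([.5414,-.0297,0])   # knob axis, best guess
def plan(p,phi):   # p world TCP, phi deg of tool x; prints single delta row
    s=st();R0=R.from_quat(s["tcp_rot"]);c,n=np.cos(np.radians(phi)),np.sin(np.radians(phi))
    Rt=R.from_matrix(np.c_[[c,n,0],[n,-c,0],[0,0,-1]])
    print("row",np.round(R0.inv().apply(np.array(p)-s["eef_pos"]),4),np.round((R0.inv()*Rt).as_rotvec(),4))
def where():
    s=st();p=s["eef_pos"]-AX;x=R.from_quat(s["tcp_rot"]).apply([1,0,0])
    print("rel axis mould xy",round(p@EX,4),round(p@EY,4),"phi",round(np.degrees(np.arctan2(x[1],x[0])),2),"F mould",np.round([s["contact_force"]@EX,s["contact_force"]@EY,s["contact_force"][2]],2))
E
python3 -c "
from go import *
plan(AX+(.116-.0634)*EX+[0,0,.23],-18.28)"
```

```text
{'time': 0.8, 'qpos': [-1.426, 0.2863, 1.5767, 0.0, 1.2786, -0.15], 'eef_pos': [0.1961, -0.6459, 0.2314], 'tcp_rot': [0.9892, 0.1468, 0.0, 0.0], 'contact_force': [-0.3018, 0.025, -0.1489], 'wrist_torque': [0.0231, -0.0342, 0.0408], 'opening': 1.002, 'finger_force': 0.0}
row [ 0.5524 -0.459   0.0014] [ 1.000e-04 -1.000e-04  6.138e-01]
```

Call:
{"method": "carry_out", "body": {
  "deltas": [0.552,-0.459,0,0,0,0.614,0.552,-0.459,0,0,0,0.614,0.552,-0.459,0,0,0,0.614,0.552,-0.459,0,0,0,0.614,0.552,-0.459,0,0,0,0.614],
  "grip": 0
}}

```text
time: 1.42
eef_pos: [0.3688, -0.3832, 0.2316]
tcp_rot: [0.987, -0.159, 0.0, 0.0]
contact_force: [1.0, -1.0, -0.1]
opening: 0.001
finger_force: 0.0
```

```bash
python3 -c "
from go import *
plan(AX+(.116-.0634)*EX+[0,0,.23],-18.28)"
```

```text
{'time': 1.425, 'qpos': [-0.9954, -0.0317, 1.9272, 0.0002, 1.2452, 0.8953], 'eef_pos': [0.3688, -0.3832, 0.2316], 'tcp_rot': [0.9872, -0.1593, 0.0004, 0.0003], 'contact_force': [1.0345, -0.96, -0.1493], 'wrist_torque': [-0.0049, -0.0058, -0.015], 'opening': 0.0005, 'finger_force': 0.0}
row [ 0.1052 -0.3899  0.0016] [ 0.0004 -0.0008 -0.0009]
```

Call:
{"method": "carry_out", "body": {
  "deltas": [0.105,-0.39,0,0,0,0,0.105,-0.39,0,0,0,0,0.105,-0.39,0,0,0,0,0.105,-0.39,0,0,0,0,0.105,-0.39,0,0,0,0]
}}

```text
time: 2.05
eef_pos: [0.5408, -0.122, 0.2318]
tcp_rot: [0.987, -0.159, 0.001, 0.0]
contact_force: [0.4, -1.0, 0.0]
opening: -0.001
finger_force: 0.0
```

```bash
python3 -c "
from go import *
plan(AX+(.116-.0634)*EX+[0,0,.13],-18.28)"
```

```text
{'time': 2.05, 'qpos': [-0.4048, 0.0199, 1.8755, -0.0001, 1.245, 1.4852], 'eef_pos': [0.5408, -0.122, 0.2318], 'tcp_rot': [0.9873, -0.1589, 0.0006, 0.0002], 'contact_force': [0.3581, -0.9808, 0.0321], 'wrist_torque': [-0.0664, 0.0021, 0.0206], 'opening': -0.0011, 'finger_force': 0.0}
row [ 0.0241 -0.0879  0.1018] [ 0.0002 -0.0012 -0.0001]
```

Call:
{"method": "carry_out", "body": {
  "deltas": [0.024,-0.088,0.0,0,-0.001,0,0.024,-0.088,0.05,0,-0.001,0,0.024,-0.088,0.102,0,-0.001,0,0.024,-0.088,0.102,0,-0.001,0]
}}

```text
time: 2.55
eef_pos: [0.5867, -0.0464, 0.1242]
tcp_rot: [0.987, -0.158, -0.006, -0.001]
contact_force: [-0.3, -0.1, -0.7]
opening: 0.004
finger_force: 0.0
```

Run:
```python
from go import *
plan(AX+(.116-.0634)*EX+[0,0,.068],-18.28)
im,d=ctrl.read_camera("wrist");cv2.imwrite("pics/w1.png",im[:,:,::-1]);np.save("w1.npy",d)
print(ctrl.find_in("wrist","tab_top"),ctrl.find_in("wrist","knob_grip"));m=ctrl.camera_model("wrist");print({k:np.round(v,4).tolist() for k,v in m.items() if not isinstance(v,str)})
```

```text
{'time': 2.55, 'qpos': [-0.2512, 0.215, 1.8701, 0.0, 1.0686, 1.6378], 'eef_pos': [0.5867, -0.0464, 0.1242], 'tcp_rot': [0.9873, -0.1585, -0.0061, -0.0006], 'contact_force': [-0.3441, -0.1136, -0.657], 'wrist_torque': [0.0233, 0.0156, 0.0019], 'opening': 0.004, 'finger_force': 0.0}
row [ 0.0051 -0.0017  0.0562] [0.0008 0.0121 0.0008]
[{'uv': [280.8, 143.8], 'score': 0.57}] [{'uv': [237.7, 246.2], 'score': 0.96}]
{'intrinsics': [[325.1923, 0.0, 281.2133], [0.0, 325.1923, 205.5657], [0.0, 0.0, 1.0]], 'hand_eye': [[0.0002, -0.95, -0.3124, 0.08], [1.0, 0.0003, -0.0004, 0.0011], [0.0005, -0.3124, 0.95, -0.1426], [0.0, 0.0, 0.0, 1.0]]}
```

View pics/w1.png

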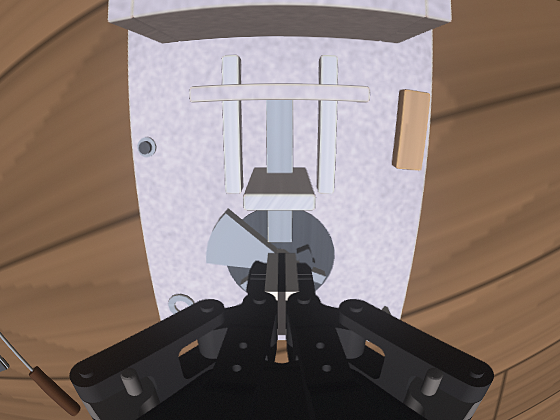

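The wrist view shows the closed fingers (about (282,260)) behind the tab (top face at (280,201)), centred on it. I check the tab's position with the wrist depth.

```bash
cat >> go.py <<'E'
def wcloud(d,s):
    m=ctrl.camera_model("wrist");K=np.array(m["intrinsics"]);H=np.array(m["hand_eye"])
    v,u=np.mgrid[0:420,0:560];a=(u-K[0,2])/K[0,0];b=(v-K[1,2])/K[1,1];t=np.hypot(a,b)+1e-9
    k=np.tan(np.minimum(t,1.4))/t;p=np.stack([a*k*d,b*k*d,d],-1);p[d<=0]=np.nan
    p=p@H[:3,:3].T+H[:3,3];return R.from_quat(s["tcp_rot"]).apply(p.reshape(-1,3)).reshape(p.shape)+s["eef_pos"]
E
python3 - <<'E'
from go import *
plan(AX+(.116-.0634)*EX+[0,0,.068],-18.28)
s=dict(eef_pos=np.array([.5867,-.0464,.1242]),tcp_rot=np.array([.9873,-.1585,-.0061,-.0006]))
P=wcloud(np.load("w1.npy"),s)
for (v,u) in((201,280),(201,250),(201,310),(93,280),(150,150),(30,280)):print(v,u,P[v,u].round(4),"mould rel axis",((P[v,u]-AX)@EX).round(4),((P[v,u]-AX)@EY).round(4))
Q=P[190:215,230:330].reshape(-1,3);Q=Q[abs(Q[:,2]-.098)<.006]-AX;print(len(Q),np.percentile(Q@EX,[2,98]),np.percentile(Q@EY,[2,98]),np.median(Q[:,2]))
E
```

```text
{'time': 2.7, 'qpos': [-0.2527, 0.2085, 1.862, 0.0001, 1.0681, 1.6379], 'eef_pos': [0.5917, -0.0486, 0.132], 'tcp_rot': [0.9872, -0.1592, 0.0015, 0.0001], 'contact_force': [0.4634, 0.347, 0.9882], 'wrist_torque': [-0.0035, -0.0051, -0.0215], 'opening': -0.0024, 'finger_force': 0.0}
row [-0.0013 -0.0021  0.064 ] [-0.0003 -0.003  -0.0008]
201 280 [ 0.6124 -0.0552  0.0987] mould rel axis 0.0754 -0.002
201 250 [ 0.6172 -0.0396  0.0979] mould rel axis 0.0751 0.0144
201 310 [ 0.6069 -0.0707  0.0977] mould rel axis 0.0751 -0.0183
93 280 [ 0.6673 -0.0733  0.0713] mould rel axis 0.1332 -0.0019
150 150 [0.662  0.035  0.0283] mould rel axis 0.0942 0.0993
30 280 [ 0.7085 -0.0868  0.0474] mould rel axis 0.1766 -0.0018
1355 [0.07029271 0.07949621] [-0.02045839  0.0175596 ] 0.09767862935606098
```

Call:
{"method": "carry_out", "body": {
  "deltas": [-0.001,-0.002,0.025,0,-0.003,0,-0.001,-0.002,0.05,0,-0.003,0,-0.001,-0.002,0.06,0,-0.003,0,-0.001,-0.002,0.063,0,-0.003,0]
}}

```text
time: 3.2
eef_pos: [0.5909, -0.0462, 0.0679]
tcp_rot: [0.987, -0.159, -0.001, -0.0]
contact_force: [-0.2, 0.1, -0.3]
opening: 0.003
finger_force: 0.0
```

```bash
python3 -c "
from go import *
where();plan(AX+(.116-.0634)*EX+[0,0,.068],-18.28)"
```

```text
{'time': 3.2, 'qpos': [-0.2493, 0.2946, 1.8911, 0.0004, 0.9574, 1.6411], 'eef_pos': [0.5909, -0.0462, 0.0679], 'tcp_rot': [0.9872, -0.1592, -0.0007, -0.0002], 'contact_force': [-0.1697, 0.147, -0.3034], 'wrist_torque': [0.0522, -0.0178, 0.0069], 'opening': 0.003, 'finger_force': 0.0}
rel axis mould xy 0.0521 -0.0002 phi -18.33 F mould [-0.21  0.09 -0.3 ]
{'time': 3.2, 'qpos': [-0.2493, 0.2946, 1.8911, 0.0004, 0.9574, 1.6411], 'eef_pos': [0.5909, -0.0462, 0.0679], 'tcp_rot': [0.9872, -0.1592, -0.0007, -0.0002], 'contact_force': [-0.1697, 0.147, -0.3034], 'wrist_torque': [0.0522, -0.0178, 0.0069], 'opening': 0.003, 'finger_force': 0.0}
row [ 0.0005 -0.0002 -0.0001] [-0.0002  0.0015 -0.0008]
```

Call:
{"method": "carry_out", "body": {
  "deltas": [0.006,0,0,0,0,0,0.012,0,0,0,0,0,0.018,0,0,0,0,0,0.024,0,0,0,0,0,0.028,0,0,0,0,0]
}}

```text
time: 3.82
eef_pos: [0.6168, -0.0544, 0.0663]
tcp_rot: [0.987, -0.159, -0.002, -0.0]
contact_force: [-4.1, 0.9, 3.7]
opening: 0.002
finger_force: 2.2
```

```bash
python3 -c "
from go import *
where()"
```

```text
{'time': 3.825, 'qpos': [-0.2518, 0.3492, 1.823, 0.0005, 0.9734, 1.6379], 'eef_pos': [0.6168, -0.0544, 0.0663], 'tcp_rot': [0.9873, -0.1589, -0.002, -0.0004], 'contact_force': [-4.1014, 0.8856, 3.662], 'wrist_torque': [0.2146, 0.5769, 0.0045], 'opening': 0.0022, 'finger_force': 2.2293}
rel axis mould xy 0.0794 0.0002 phi -18.29 F mould [-4.17 -0.45  3.66]
```

Call:
{"method": "carry_out", "body": {
  "deltas": [0.002,0,0,0,0,0,0.004,0,0,0,0,0,0.006,0,0,0,0,0,0.008,0,0,0,0,0]
}}

```text
time: 4.32
eef_pos: [0.6241, -0.0568, 0.0661]
tcp_rot: [0.987, -0.159, -0.002, -0.0]
contact_force: [-3.3, 1.7, 2.8]
opening: 0.001
finger_force: 2.1
```

Call:
{"method": "carry_out", "body": {
  "deltas": [0.0015,0,0,0,0,0,0.003,0,0,0,0,0]
}}

```text
time: 4.58
eef_pos: [0.627, -0.0578, 0.0662]
tcp_rot: [0.987, -0.159, -0.002, -0.0]
contact_force: [-3.1, 2.6, 3.0]
opening: 0.003
finger_force: 2.1
```

Call:
{"method": "carry_out", "body": {
  "deltas": [0.0015,0,0,0,0,0,0.003,0,0,0,0,0]
}}

```text
time: 4.82
eef_pos: [0.6298, -0.0587, 0.0661]
tcp_rot: [0.987, -0.159, -0.002, -0.0]
contact_force: [-3.3, 2.0, 2.7]
opening: -0.0
finger_force: 2.1
```

Call:
{"method": "carry_out", "body": {
  "deltas": [0.0015,0,0,0,0,0,0.003,0,0,0,0,0]
}}

```text
time: 5.08
eef_pos: [0.6323, -0.0595, 0.0661]
tcp_rot: [0.987, -0.159, -0.003, -0.0]
contact_force: [-7.0, 3.2, 5.5]
opening: 0.001
finger_force: 3.8
```

Call:
{"method": "carry_out", "body": {
  "deltas": [0.0015,0,0,0,0,0,0.0025,0,0,0,0,0]
}}

```text
time: 5.32
eef_pos: [0.6322, -0.0595, 0.0662]
tcp_rot: [0.987, -0.159, -0.006, -0.001]
contact_force: [-13.8, 4.3, 10.5]
opening: -0.002
finger_force: 7.6
```

Call:
{"method": "carry_out", "body": {
  "deltas": [0.002,0,0,0,0,0,0.002,0,0,0,0,0]
}}

```text
time: 5.58
eef_pos: [0.6322, -0.0595, 0.0662]
tcp_rot: [0.987, -0.159, -0.009, -0.001]
contact_force: [-19.2, 6.4, 14.8]
opening: -0.0
finger_force: 10.0
```

Call:
{"method": "carry_out", "body": {
  "deltas": [-0.008,0,0,0,0,0,-0.016,0,0,0,0,0,-0.016,0,-0.03,0,0,0,-0.016,0,-0.07,0,0,0]
}}

```text
time: 6.08
eef_pos: [0.6213, -0.0564, 0.1353]
tcp_rot: [0.987, -0.159, -0.003, -0.0]
contact_force: [1.1, 0.0, 0.2]
opening: -0.003
finger_force: 0.0
```

Run:
```python
from go import *
from fit import cloud
P0=AX+[0,0,.12]
for c in("side",):
    im,d=ctrl.read_camera(c);cv2.imwrite("pics/s2.png",im[:,:,::-1])
    P=cloud(c,d);q=P-AX-[-.0018,-.0003,0];X=q@EX;Y=q@EY
    k=(abs(Y)<.03)&(X>.05)&(X<.165)&(P[...,2]>.085)&(P[...,2]<.101);print(k.sum(),np.percentile(X[k],[2,98]))
plan(P0+[0,0,.01],47.7)
```

```text
256 [0.10554374 0.11512768]
{'time': 6.125, 'qpos': [-0.2527, 0.2645, 1.7717, -0.0, 1.0985, 1.6374], 'eef_pos': [0.6254, -0.0573, 0.1432], 'tcp_rot': [0.9873, -0.1589, 0.0034, 0.0003], 'contact_force': [3.0568, -0.6572, 4.5976], 'wrist_torque': [-0.0745, -0.0956, -0.0198], 'opening': -0.0017, 'finger_force': 0.0}
row [-0.0885  0.0002  0.0126] [ 0.0035 -0.0063 -1.1518]
```

Call:
{"method": "carry_out", "body": {
  "deltas": [-0.088,0,0.0,0,0,-1.152,-0.088,0,0.0,0,0,-1.152,-0.088,0,0,0,0,-1.152,-0.088,0,0,0,0,-1.152,-0.088,0,0,0,0,-1.152],
  "grip": 50
}}

```text
time: 6.75
eef_pos: [0.5389, -0.029, 0.1367]
tcp_rot: [0.952, 0.307, -0.001, -0.0]
contact_force: [-0.0, 0.2, -0.5]
opening: 0.498
finger_force: 0.0
```

```bash
python3 -c "
from go import *
plan(AX+[0,0,.145],47.7)"
```

```text
{'time': 6.75, 'qpos': [-0.2418, 0.0899, 1.9869, -0.0, 1.0661, 0.7047], 'eef_pos': [0.5389, -0.029, 0.1367], 'tcp_rot': [0.9517, 0.3071, -0.0006, -0.0004], 'contact_force': [-0.0339, 0.246, -0.4712], 'wrist_torque': [-0.0139, -0.0527, 0.0126], 'opening': 0.4976, 'finger_force': 0.0}
row [ 0.0016  0.002  -0.0083] [-0.0012  0.0008 -0.2082]
```

Call:
{"method": "carry_out", "body": {
  "deltas": [0.0016,0.002,0,0,0,-0.208,0.0016,0.002,0,0,0,-0.208,0.0016,0.002,0,0,0,-0.208,0.0016,0.002,0,0,0,-0.208]
}}

```text
time: 7.25
eef_pos: [0.5409, -0.0293, 0.1365]
tcp_rot: [0.916, 0.401, -0.001, -0.001]
contact_force: [0.5, 0.0, -0.3]
opening: 0.499
finger_force: 0.0
```

Run:
```python
from go import *
s=st();im,d=ctrl.read_camera("wrist");cv2.imwrite("pics/w2.png",im[:,:,::-1]);np.save("w2.npy",d)
s2=st();P=wcloud(d,s2)
q=P-AX;X=q@EX;Y=q@EY
k=(np.hypot(X,Y)<.035)&(P[...,2]>.08)&(P[...,2]<.0875);uv=np.argwhere(k)
print(k.sum(),"rows",uv.min(0),uv.max(0));Q=P[k];print(np.median(Q[:,2]));rc=cv2.minAreaRect(Q[:,:2].astype(np.float32));print(rc)
print("tool frame centre",R.from_quat(s2["tcp_rot"]).inv().apply(np.r_[rc[0],.084]-s2["eef_pos"]).round(4))
# board edges/ tab checks
k=(abs(Y)<.025)&(X>.09)&(X<.13)&(P[...,2]>.09)&(P[...,2]<.102);print("tab",k.sum(),k.any() and np.percentile(X[k],[2,98]))
```

```text
{'time': 7.25, 'qpos': [-0.2417, 0.0956, 1.9811, 0.0003, 1.0685, 0.5042], 'eef_pos': [0.5409, -0.0293, 0.1365], 'tcp_rot': [0.9162, 0.4008, -0.0014, -0.0012], 'contact_force': [0.539, 0.0042, -0.2801], 'wrist_torque': [-0.0153, 0.0443, -0.0053], 'opening': 0.4993, 'finger_force': 0.0}
{'time': 7.3, 'qpos': [-0.2416, 0.0957, 1.9811, 0.0003, 1.0686, 0.5039], 'eef_pos': [0.5409, -0.0293, 0.1365], 'tcp_rot': [0.9161, 0.4009, -0.0014, -0.0013], 'contact_force': [-0.5618, -0.049, -1.2322], 'wrist_torque': [-0.0094, -0.0002, -0.0082], 'opening': 0.4996, 'finger_force': 0.0}
1382 rows [192 275] [258 296]
0.08364418296139439
((0.5430320501327515, -0.03126983344554901), (0.045698508620262146, 0.013816330581903458), 46.8836555480957)
tool frame centre [0.0001 0.0031 0.0525]
tab 1054 [0.10614451 0.11568616]
```

View pics/w2.png

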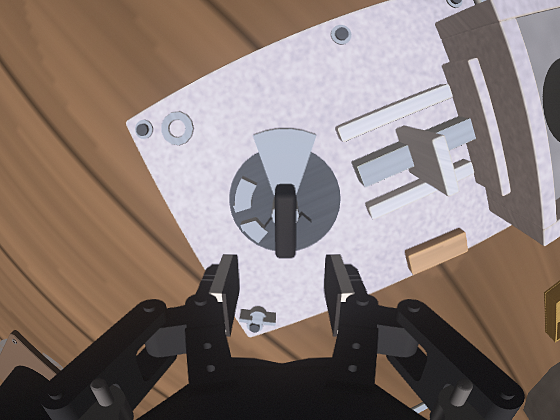

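The wrist view shows the wing at (285,220), midway between the open fingers (229 and 333) and parallel to them. The bar is home and the bystanders are undisturbed. I blend the axis estimates and descend.

```bash
sed -i 's/^AX=.*/AX=np.array([.5428,-.0306,0])/' go.py; python3 -c "
from go import *
plan(AX+[0,0,.053],47.4)"
```

```text
{'time': 7.3, 'qpos': [-0.2416, 0.0957, 1.9811, 0.0003, 1.0686, 0.5039], 'eef_pos': [0.5409, -0.0293, 0.1365], 'tcp_rot': [0.9161, 0.4009, -0.0014, -0.0013], 'contact_force': [-0.5618, -0.049, -1.2322], 'wrist_torque': [-0.0094, -0.0002, -0.0082], 'opening': 0.4996, 'finger_force': 0.0}
row [0.0005 0.0026 0.0835] [-0.0034  0.0016 -0.0022]
```

Call:
{"method": "carry_out", "body": {
  "deltas": [0.0005,0.0026,0.025,-0.003,0.0015,0,0.0005,0.0026,0.05,-0.003,0.0015,0,0.0005,0.0026,0.07,-0.003,0.0015,0,0.0005,0.0026,0.08,-0.003,0.0015,0,0.0005,0.0026,0.0835,-0.003,0.0015,0]
}}

```text
time: 7.92
eef_pos: [0.5427, -0.0305, 0.0527]
tcp_rot: [0.916, 0.401, -0.0, -0.0]
contact_force: [0.1, -0.1, -0.4]
opening: 0.501
finger_force: 0.0
```

Call:
{"method": "carry_out", "body": {
  "deltas": [0,0,0,0,0,0,0,0,0,0,0,0],
  "grip": 22,
  "grip_force": 20
}}

```text
time: 8.18
eef_pos: [0.5431, -0.0305, 0.0538]
tcp_rot: [0.916, 0.401, 0.0, -0.0]
contact_force: [-0.6, 0.4, 1.6]
opening: 0.221
finger_force: 10.0
```

```bash
python3 -c "
from go import *
where()"
```

```text
{'time': 8.175, 'qpos': [-0.2429, 0.2201, 2.0157, 0.0006, 0.9058, 0.5014], 'eef_pos': [0.5431, -0.0305, 0.0538], 'tcp_rot': [0.9159, 0.4014, 0.0001, -0.0002], 'contact_force': [-0.5681, 0.4445, 1.6311], 'wrist_torque': [0.1235, 0.105, -0.0365], 'opening': 0.2206, 'finger_force': 9.9851}
rel axis mould xy 0.0003 0.0002 phi 47.34 F mould [-0.68  0.24  1.63]
```

Call:
{"method": "carry_out", "body": {
  "deltas": [0,0,0,0,0,0,0,0,0,0,0,0,0,0,0,0,0,0],
  "grip": 0,
  "grip_force": 30
}}

```text
time: 8.55
eef_pos: [0.5432, -0.0305, 0.0539]
tcp_rot: [0.916, 0.401, 0.0, -0.0]
contact_force: [-1.8, 1.1, 5.7]
opening: 0.208
finger_force: 29.6
```

```bash
python3 -c "
from go import *
where()"
```

```text
{'time': 8.55, 'qpos': [-0.2429, 0.2202, 2.0155, 0.0005, 0.9058, 0.5014], 'eef_pos': [0.5432, -0.0305, 0.0539], 'tcp_rot': [0.9159, 0.4015, 0.0002, -0.0001], 'contact_force': [-1.7954, 1.1499, 5.7057], 'wrist_torque': [0.3099, 0.3383, 0.0181], 'opening': 0.2081, 'finger_force': 29.5585}
rel axis mould xy 0.0004 0.0002 phi 47.34 F mould [-2.07  0.53  5.71]
```

Call:
{"method": "carry_out", "body": {
  "deltas": [0,0,0,0,0,0,0,0,-0.004,0,0,0,0,0,-0.008,0,0,0,0,0,-0.0125,0,0,0,0,0,-0.0125,0,0,0],
  "grip_force": 60
}}

```text
time: 9.18
eef_pos: [0.5428, -0.0305, 0.0648]
tcp_rot: [0.916, 0.401, 0.0, -0.0]
contact_force: [5.1, 0.2, -10.3]
opening: 0.187
finger_force: 58.8
```

Run:
```python
from go import *
from fit import cloud
where();im,d=ctrl.read_camera("side");cv2.imwrite("pics/s3.png",cv2.resize(im[160:310,200:400,::-1],None,fx=4,fy=4,interpolation=cv2.INTER_CUBIC))
```

```text
{'time': 9.175, 'qpos': [-0.2431, 0.2017, 2.0132, 0.0006, 0.9266, 0.5014], 'eef_pos': [0.5428, -0.0305, 0.0648], 'tcp_rot': [0.9159, 0.4014, 0.0002, -0.0001], 'contact_force': [5.077, 0.1807, -10.2956], 'wrist_torque': [0.0339, -1.0315, -0.0382], 'opening': 0.1872, 'finger_force': 58.7899}
rel axis mould xy -0.0 0.0001 phi 47.33 F mould [  4.76   1.76 -10.3 ]
```

View pics/s3.png

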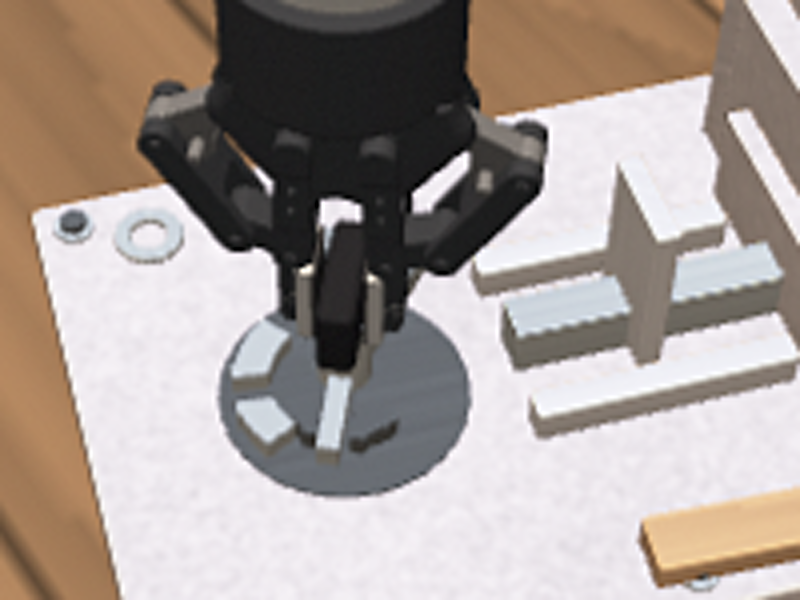

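The side crop shows the wing gripped and lifted, with the key (330,440) now above the notch walls. The bar is home. I lift a little more and begin turning.

Call:
{"method": "carry_out", "body": {
  "deltas": [0.0004,0.0009,-0.0015,0,0,0,0.0004,0.0009,-0.0015,0,0,0.05,0.0004,0.0009,-0.0015,0,0,0.15,0.0004,0.0009,-0.0015,0,0,0.25]
}}

```text
time: 9.72
eef_pos: [0.5429, -0.0306, 0.0659]
tcp_rot: [0.959, 0.283, -0.001, -0.001]
contact_force: [3.5, 0.9, -10.5]
opening: 0.184
finger_force: 58.8
```

```bash
python3 -c "
from go import *
where()"
```

```text
{'time': 9.725, 'qpos': [-0.2431, 0.2014, 2.011, 0.0005, 0.9317, 0.7544], 'eef_pos': [0.5429, -0.0306, 0.0659], 'tcp_rot': [0.9592, 0.2826, -0.001, -0.0008], 'contact_force': [3.5279, 0.9378, -10.524], 'wrist_torque': [0.1308, -0.72, 0.0622], 'opening': 0.1835, 'finger_force': 58.7881}
rel axis mould xy 0.0001 0.0 phi 32.83 F mould [  3.06   2.   -10.52]
```

Call:
{"method": "carry_out", "body": {
  "deltas": [0,0,0,0,0,0.15,0,0,0,0,0,0.3,0,0,0,0,0,0.45,0,0,0,0,0,0.6,0,0,0,0,0,0.72]
}}

```text
time: 10.35
eef_pos: [0.5428, -0.0306, 0.0659]
tcp_rot: [0.997, -0.074, -0.001, -0.0]
contact_force: [4.0, 0.3, -10.5]
opening: 0.184
finger_force: 58.8
```

Call:
{"method": "carry_out", "body": {
  "deltas": [0,0,0,0,0,0.13,0,0,0,0,0,0.13]
}}

```text
time: 10.6
eef_pos: [0.5429, -0.0307, 0.066]
tcp_rot: [0.991, -0.136, -0.001, -0.0]
contact_force: [3.6, 0.2, -11.5]
opening: 0.185
finger_force: 58.8
```

Run:
```python
from go import *
where();im,d=ctrl.read_camera("side");cv2.imwrite("pics/s4.png",cv2.resize(im[180:290,220:370,::-1],None,fx=5,fy=5,interpolation=cv2.INTER_CUBIC))
```

```text
{'time': 10.6, 'qpos': [-0.2432, 0.2013, 2.0109, 0.0004, 0.9321, 1.5998], 'eef_pos': [0.5429, -0.0307, 0.066], 'tcp_rot': [0.9907, -0.1358, -0.0013, -0.0003], 'contact_force': [3.6063, 0.23, -11.4814], 'wrist_torque': [0.158, -0.5935, 0.0411], 'opening': 0.1854, 'finger_force': 58.7995}
rel axis mould xy 0.0001 -0.0 phi -15.61 F mould [  3.35   1.35 -11.48]
```

View pics/s4.png

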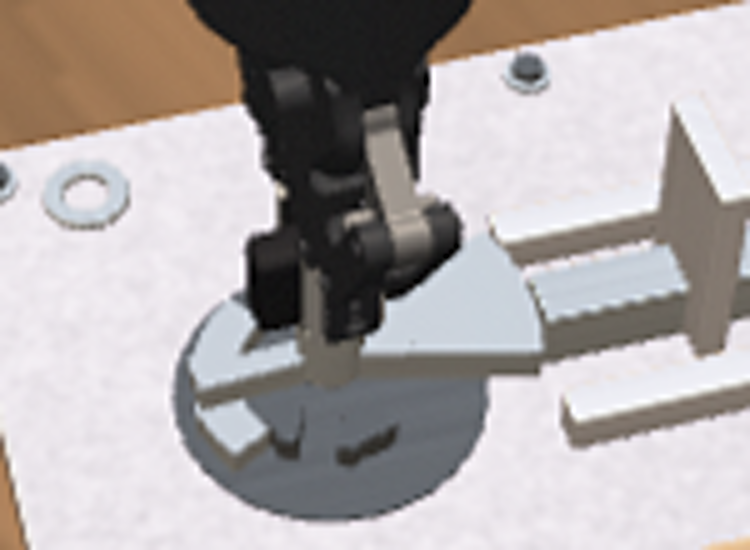

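The side crop shows the lobe (460,320) swung clear behind the bar's tail (550,320), and the key lying over the ring segment just short of the gap. I let it down onto the ring.

Call:
{"method": "carry_out", "body": {
  "deltas": [0,0,0.0015,0,0,0,0,0,0.003,0,0,0,0,0,0.003,0,0,0]
}}

```text
time: 11.02
eef_pos: [0.543, -0.0307, 0.0636]
tcp_rot: [0.991, -0.136, -0.001, -0.0]
contact_force: [0.7, 1.0, -9.1]
opening: 0.19
finger_force: 58.9
```

Call:
{"method": "carry_out", "body": {
  "deltas": [0,0,0.001,0,0,0,0,0,0.002,0,0,0,0,0,0.002,0,0,0]
}}

```text
time: 11.4
eef_pos: [0.5435, -0.0308, 0.0627]
tcp_rot: [0.991, -0.136, -0.001, -0.0]
contact_force: [-3.1, 2.2, -3.4]
opening: 0.19
finger_force: 59.7
```

Call:
{"method": "carry_out", "body": {
  "deltas": [0,0,0.001,0,0,0.03,0,0,0.001,0,0,0.06,0,0,0.001,0,0,0.09,0,0,0.001,0,0,0.12,0,0,0.001,0,0,0.12]
}}

```text
time: 12.02
eef_pos: [0.5432, -0.0307, 0.06]
tcp_rot: [0.981, -0.196, -0.0, -0.0]
contact_force: [-0.4, 1.9, -7.9]
opening: 0.188
finger_force: 59.2
```

```bash
python3 -c "
from go import *
where()"
```

```text
{'time': 12.025, 'qpos': [-0.2432, 0.2106, 2.0131, 0.0005, 0.9188, 1.7226], 'eef_pos': [0.5432, -0.0307, 0.06], 'tcp_rot': [0.9805, -0.1964, -0.0005, -0.0002], 'contact_force': [-0.4036, 1.9382, -7.9298], 'wrist_torque': [0.2681, 0.1916, -0.0542], 'opening': 0.1875, 'finger_force': 59.243}
rel axis mould xy 0.0004 0.0 phi -22.65 F mould [-0.99  1.71 -7.93]
```

Call:
{"method": "carry_out", "body": {
  "deltas": [0,0,0.0015,0,0,0.02,0,0,0.003,0,0,0.03,0,0,0.003,0,0,0.03]
}}

```text
time: 12.4
eef_pos: [0.5432, -0.0307, 0.0572]
tcp_rot: [0.978, -0.21, -0.001, -0.0]
contact_force: [-1.4, 2.1, -8.9]
opening: 0.188
finger_force: 59.2
```

```bash
python3 -c "
from go import *
where()"
```

```text
{'time': 12.4, 'qpos': [-0.2432, 0.2158, 2.0133, 0.0004, 0.9146, 1.7515], 'eef_pos': [0.5432, -0.0307, 0.0572], 'tcp_rot': [0.9776, -0.2105, -0.001, -0.0002], 'contact_force': [-1.4333, 2.0624, -8.9196], 'wrist_torque': [0.3113, 0.2444, -0.0127], 'opening': 0.1885, 'finger_force': 59.1778}
rel axis mould xy 0.0004 -0.0 phi -24.3 F mould [-2.01  1.51 -8.92]
```

Call:
{"method": "carry_out", "body": {
  "deltas": [0,0,0.001,0,0,0,0,0,0.002,0,0,0,0,0,0.0025,0,0,0]
}}

```text
time: 12.78
eef_pos: [0.5433, -0.0308, 0.0553]
tcp_rot: [0.978, -0.21, -0.001, -0.0]
contact_force: [-2.6, 2.1, -7.1]
opening: 0.187
finger_force: 59.2
```

Call:
{"method": "carry_out", "body": {
  "deltas": [0,0,0.001,0,0,0,0,0,0.0015,0,0,0]
}}

```text
time: 13.02
eef_pos: [0.5434, -0.0308, 0.0542]
tcp_rot: [0.978, -0.21, -0.001, -0.0]
contact_force: [-4.9, 2.4, -3.5]
opening: 0.189
finger_force: 59.6
```

```bash
python3 -c "
from go import *
where()"
```

```text
{'time': 13.025, 'qpos': [-0.2431, 0.2209, 2.0138, 0.0001, 0.9088, 1.7512], 'eef_pos': [0.5434, -0.0308, 0.0542], 'tcp_rot': [0.9777, -0.2102, -0.001, -0.0001], 'contact_force': [-4.912, 2.3977, -3.5214], 'wrist_torque': [0.3638, 0.8128, -0.0112], 'opening': 0.189, 'finger_force': 59.5596}
rel axis mould xy 0.0006 -0.0 phi -24.27 F mould [-5.42  0.74 -3.52]
```

Call:
{"method": "carry_out", "body": {
  "deltas": [0,0,0.001,0,0,0,0,0,0.001,0,0,0],
  "grip_force": 20
}}

```text
time: 13.28
eef_pos: [0.5435, -0.0308, 0.0542]
tcp_rot: [0.978, -0.21, -0.001, -0.0]
contact_force: [-7.3, 1.8, -0.1]
opening: 0.189
finger_force: 60.1
```

Call:
{"method": "carry_out", "body": {
  "deltas": [0,0,0,0,0,0,0,0,0,0,0,0,0,0,0,0,0,0],
  "grip": 50
}}

```text
time: 13.65
eef_pos: [0.5457, -0.0316, 0.0547]
tcp_rot: [0.978, -0.21, 0.002, 0.0]
contact_force: [-0.6, -0.3, 1.6]
opening: 0.497
finger_force: 0.0
```

Call:
{"method": "carry_out", "body": {
  "deltas": [0,0,-0.02,0,0,0,0,0,-0.05,0,0,0,0,0,-0.1,0,0,0,0,0,-0.13,0,0,0,0,0,-0.13,0,0,0]
}}

```text
time: 14.28
eef_pos: [0.5464, -0.0316, 0.1871]
tcp_rot: [0.978, -0.21, 0.004, 0.0]
contact_force: [0.4, -0.1, -0.4]
opening: 0.499
finger_force: 0.0
```

Run:
```python
from go import *
from fit import cloud
where()
for c in("side",):
    im,d=ctrl.read_camera(c);cv2.imwrite("pics/s5.png",cv2.resize(im[160:310,200:400,::-1],None,fx=4,fy=4,interpolation=cv2.INTER_CUBIC))
    P=cloud(c,d);q=P-np.array([.5395,-.02995,0]);X=q@EX;Y=q@EY
    k=(np.hypot(X,Y)<.03)&(P[...,2]>.075)&(P[...,2]<.12);print("wing top z",np.percentile(P[k][:,2],[50,90,98]),k.sum(),cv2.minAreaRect(P[k&(P[...,2]>.081)][:,:2].astype(np.float32)))
    k=(abs(Y)<.03)&(X>.08)&(X<.165)&(P[...,2]>.085)&(P[...,2]<.101);print("tab",np.percentile(X[k],[2,98]))
    k=(np.hypot(X,Y)<.058)&(np.hypot(X,Y)>.035)&(X>.03)&(abs(Y)<.015);print("lobe z",np.median(P[k][:,2]))
```

```text
{'time': 14.275, 'qpos': [-0.2433, 0.0422, 1.9374, 0.0, 1.1536, 1.7512], 'eef_pos': [0.5464, -0.0316, 0.1871], 'tcp_rot': [0.9776, -0.2103, 0.0042, 0.0001], 'contact_force': [0.4002, -0.0578, -0.4248], 'wrist_torque': [0.0001, -0.0129, 0.0347], 'opening': 0.4994, 'finger_force': 0.0}
rel axis mould xy 0.0038 0.0001 phi -24.28 F mould [ 0.4   0.07 -0.42]
wing top z [0.08355521 0.08520302 0.08578575] 369 ((0.5403318405151367, -0.030625488609075546), (0.015270257368683815, 0.04582522064447403), 64.31343078613281)
tab [0.1055806  0.11534241]
lobe z 0.03767638515786598
```

View pics/s5.png

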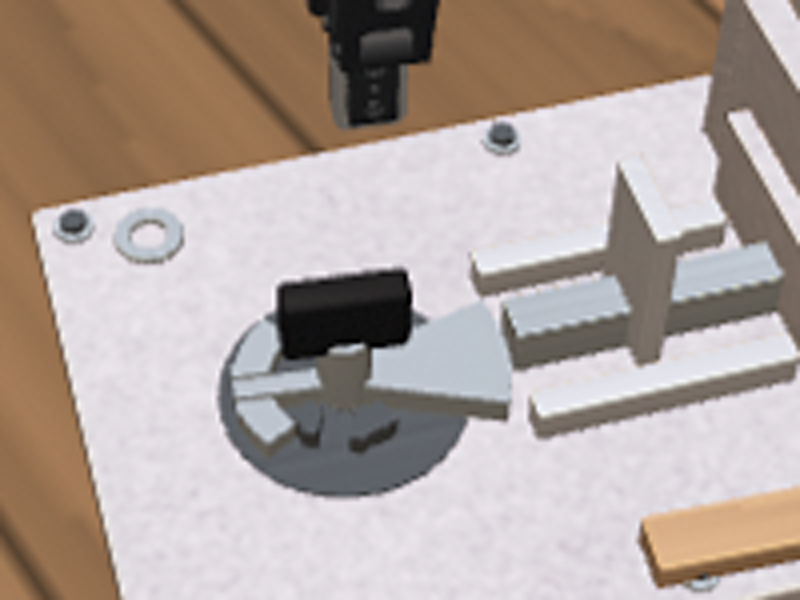

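The key (265,383) sits down in the gap, flush with the ring segments. The wing top is back at 84 mm, the lobe stands behind the bar's tail, and the bar's position is unchanged. I hand in.

```bash
python3 -c "
from plant import ctrl
print(ctrl.sign_off())"
```

```text
the job is handed in; nothing more can be done
None
```

The mould is closed and handed in at about 14 s: the bar is hard against its stop, the knob was turned about 1.25 rad clockwise and dropped fully into the locking notch with the lobe behind the bar, and the gripper is clear. The washer and wedge were in place in the last picture, but the wing nut was outside that view.

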